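# Seat and close the canister lid that sits on its lugs

## Task

One of the two white canisters with bar-handled wooden lids was left with its lid sitting up on top of the lugs instead of engaged. Without lifting that lid off, turn it back (counter-clockwise from above) until it drops down into place, then turn it forward (clockwise) until it is fully closed, with its bar handle in line with the two ribs of the canister, and let go. Leave the other canister, which is already closed, alone.

Things in the scene. Friction and masses are not known exactly. Their poses are not given: they have to be found in the camera images.
- lid: Loose wooden screw lid, 85 mm across, 23 mm high, 80 g, bar handle on top along x. Origin: centre of its lower edge, z up. Starts level on the lugs, origin 106.5 mm above the canister's foot, bar 4 to 24 deg counter-clockwise of the jar's x. From 40 to 90 deg counter-clockwise it can drop 9.5 mm; then it turns clockwise under the lugs, at constant height, to a firm stop at 0 deg (closed).
- bar (a point): Middle of the top of the loose lid's bar handle, 47 mm above the lid's origin, on its axis. The bar is 56 mm long (lid x), 14 mm wide, 24 mm high above the flat lid top; grip it from above across its 14 mm. Held in the fingers the lid does not fall by itself: at the free angle let it down 9.5 mm or press lightly (5 N).
- jar: White canister under the loose lid, 90 mm across, shoulder at 95 mm, neck top at 115 mm, fixed to the worktop. Origin: centre of its foot, z up. Its x runs through two small upright ribs on either side; closed, the bar lies along x (either way round). Closed, the lid's origin is 97 mm above the foot. Unlike its twin: lid 9.5 mm higher, a gap under its edge, and the bar askew to the ribs.
- twin: Second canister of the same shape and size, its lid already closed (bar in line with its ribs, lid top 120 mm, bar top 144 mm above the worktop); one fixed piece, to be left alone. Origin: centre of its foot.

How it is judged (in metres and radians):
On the way:
1. the lid, turned back, has dropped into place between the lugs (z of lid in the frame of jar below 0.101 m and horizontal distance between lid and jar below 0.01 m and angle between the x axis of lid and the x axis of jar, either way round above 0.5 rad), for 0.1 s.
At the end, for the whole second after the job is handed in: The lid is down on its canister (origin 97 mm above the foot, within 4 mm, and within 10 mm of its axis), level within 6 degrees, its bar within 12 degrees of the line through the ribs, released and at rest (z of lid in the frame of jar between 0.093 and 0.101 m and horizontal distance between lid and jar below 0.01 m and angle between lid's own z axis and vertical below 0.1 rad and angle between the x axis of lid and the x axis of jar, either way round below 0.21 rad and linear speed of lid below 0.02 m/s); the robot touches nothing.
It fails at once if the lid is lifted off its canister (20 mm above its closed height) (z of lid in the frame of jar above 0.117 m).
It fails at once if the robot pushes the canister that is already closed (over 3 N) (contact force between any of the arm, the fingers and twin above 3 N).
It also fails if it takes over 32 s, if anything falls off the work surface, if the arm or the gripper's body presses on something with over 40 N, if the wrist force passes 120 N, or if a joint passes its speed limit or range.

## Robot

A 7-joint arm with a two-finger parallel gripper is mounted at the origin on a cart in front of the work surface, level with it; the furniture and walls round the work are solid. World frame = base frame: x ahead of the robot, y to its left, z up, the work surface at z = 0. Lengths are in m, angles in degrees, forces in N, time in s.
With the tool pointing down it reaches from about 0.425 to 0.875 m from the base axis. Payload 4.7 kg.
Tool frame: the origin (TCP) lies on the centre line of the jaws, within the pads' length; the fingertips stand 14 mm ahead of it and the grasp point (between the pads) lies 5 mm behind it; z points along the fingers, y is the line along which they close (so a half turn about z gives the same grasp; the last joint's range is limited). The gripper opens to 87 mm and grips with 3 to 60 N. Pads are 19 mm wide; open, the fingers measure 117 mm over their backs; the gripper's body (75 mm by 190 mm) begins 51 mm behind the grasp point.
Start: joints at [-62.561, 18.392, -4.016, 83.108, 1.295, 78.541, -3.26], TCP at [0.291, 0.581, 0.237] pointing down, gripper open.
Joint ranges: [-163.93, 163.93], [-17.29, 119.83], [-79.2, 71.16], [3.27, 140.29], [-89.18, 269.18], [5.43, 117.66], [-154.24, 154.24]. Speed limits (degrees/s): [147.25, 147.25, 180, 180, 180, 180, 180].

## Interface

Orientations are given as [roll, pitch, yaw] about the fixed x, y, z axes, in that order (R = Rz(yaw) Ry(pitch) Rx(roll)).
In Python, from cell import env gives the robot as it stands.
- The arm moves only by the tool jog_arm, never from a script. Its argument "motion" is a list that holds one entry, the list of rows, each a list of 7 numbers: the shift along the tool's x, y, z in units of 0.1 m (1.0 is 0.1 m), then the turn, a rotation vector about the tool's x, y, z in units of 180 degrees (1.0 is 180 degrees), then the closure, from 0 (fully open) to 1 (shut). A call has 1 to 5 rows; each row is the pose to reach, as a shift and turn from the pose commanded when the call began, along the tool's axes at that moment, turning the shorter way round; what a row does not reach only later rows make up. A row lasts 1/10 s, in which the tool goes at most 50 mm and 8.59 degrees, less where a joint would pass 70% of its speed; a pose out of reach is approached as far as the arm can. A call with a number of a shift or a turn outside -1 to 1 is refused whole. A call with a gripper value outside its range is refused whole. The fingers move at their own pace and stop on an object; "grip_force" is the grip in N (left out, the last holds). Time passes only in rows, so rows that repeat a pose let the fingers close. It gives the time, the measured TCP pose, the force, the opening and the grip force at its end, in the units of the state.
- env.get_obs(): the state, without advancing time (a new reading comes with each control period).
- env.read_camera(name): name is "scene" or "top" or "wrist"; returns (picture, depth): 384x512x3 uint8, red, green, blue; 384x512 float32, m along the optical axis (not along the pixel's ray), 0 where there is no reading.
- env.camera_info(name): a dict with "camera_matrix" (3x3 intrinsics, pixels), "origin" and "orientation" of the camera in the world; the wrist camera has in their place "mount" (4x4, takes a point from camera to tool coordinates, whose origin is the TCP and whose axes are the flange's). Camera axes: x right, y down, z forward; pixel columns grow to the right and rows downward; lengths in m; the calibration is good to about 2 mm. A picture is of the moment at which its call begins: read the wrist's pose just before it. camera_info takes no time and is no camera call.
- env.sign_off(): hands the job in; it is judged then, once.
The state is a dict: "time_s": time; "qpos": joint angles; "joint_velocities": joint speeds; "effort": joint torques, N m; "tool_pos": TCP position; "tool_rot": TCP orientation; "force": force on the tool from outside, world axes, zero at the start; "wrist_torque": the same for the moment, N m; "grip_width": finger opening in m; "grasp_force": force on a finger pad.
Only numpy, scipy, OpenCV 4.12 (cv2) and the standard library are available. Lean on these libraries where they do the work, as an engineer would, in place of code of your own. Each camera call takes 0.05 s, during which the arm holds its last target. There are 200 camera calls.

## Working session

There is one attempt and no reset: what is moved stays moved. The work goes in short steps, Python scripts to look and compute and a tool call to move; the robot and the scene stay as the last step left them, time stands still between calls to the robot, and variables do not carry over. Pictures are saved under pics/ and viewed, at most 10 in all, crops included, and the job is handed in when it is done.

Besides the shell and the picture viewer there is one more tool, called after "Request:" as name(argument=value, ...), one argument or row to a line, values as JSON. jog_arm: Moves the arm, as the interface text tells. Shifts and turns lie within -1 to 1; 1 stands for 0.1 m of shift or 180 degrees of turn. Its arguments: {"type":"object","properties":{"motion":{"type":"array","items":{"type":"array","items":{"type":"array","items":{"type":"number"}}}},"grip_force":{"type":"number"}},"required":["motion"]}

```bash
mkdir -p pics; python3 - <<'E'
from cell import env
import cv2,numpy as np
o=env.get_obs();print({k:np.round(o[k],3).tolist() for k in o})
for n in("scene","top"):
    r,d=env.read_camera(n);cv2.imwrite(f"pics/{n}0.png",r[:,:,::-1]);np.savez(f"{n}0.npz",r=r,d=d);print(env.camera_info(n))
E
```

```text
{'time_s': 0.0, 'qpos': [-62.559, 18.439, -4.015, 83.177, 1.295, 78.54, -3.26], 'joint_velocities': [-0.039, 0.114, -0.043, -0.121, 0.033, 0.066, -0.035], 'effort': [-0.001, -49.128, -0.404, -31.253, -0.064, 0.044, 0.0], 'tool_pos': [0.291, 0.581, 0.235], 'tool_rot': [-179.889, 0.006, 153.369], 'force': [0.692, -0.91, 0.679], 'wrist_torque': [-0.02, -0.017, 0.016], 'grasp_force': 0.0, 'grip_width': 0.087}
{'camera_matrix': array([[383.18357704,   0.        , 258.49465585],
       [  0.        , 383.18357704, 187.05667335],
       [  0.        ,   0.        ,   1.        ]]), 'origin': array([ 0.14141406, -0.37255521,  0.78830639]), 'orientation': array([-137.05523732,    0.82363063,  -40.0004439 ])}
{'camera_matrix': array([[408.32041349,   0.        , 256.6128649 ],
       [  0.        , 408.32041349, 199.23172088],
       [  0.        ,   0.        ,   1.        ]]), 'origin': array([0.43618907, 0.10261854, 1.28902837]), 'orientation': array([-176.1501004 ,    0.48800206,  -89.10716527])}
```

View pics/scene0.png

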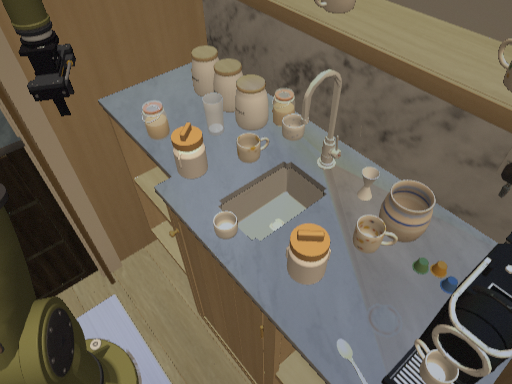

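View pics/top0.png

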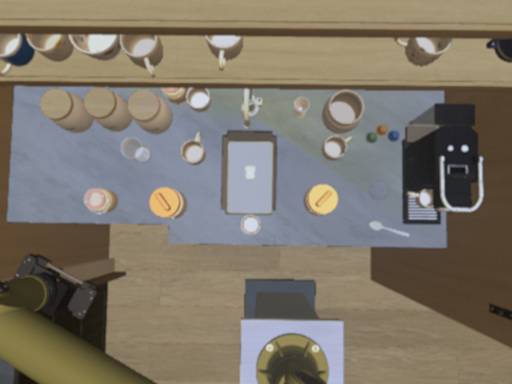

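The two orange lids are at top px (167,203) and (322,199), and at scene px (187,135) and (310,243). Next I'll measure their heights and bar angles.

```bash
cat > h.py <<'E'
import numpy as np,cv2
from scipy.spatial.transform import Rotation as R
def cloud(d,K,T):
    v,u=np.indices(d.shape);p=np.stack([(u-K[0,2])*d/K[0,0],(v-K[1,2])*d/K[1,1],d],-1)
    return p@T[:3,:3].T+T[:3,3]
def pose(p,rpy):
    T=np.eye(4);T[:3,:3]=R.from_euler('xyz',rpy,degrees=True).as_matrix();T[:3,3]=p;return T
def ang(xy):
    c=xy.mean(0);w,V=np.linalg.eigh(np.cov((xy-c).T));return c,np.degrees(np.arctan2(V[1,1],V[0,1]))%180,np.sqrt(w*12)
def lids(P,r,ok,cs):
    for c in cs:
        near=ok&(np.hypot(P[...,0]-c[0],P[...,1]-c[1])<.06)
        z=P[...,2];
        bar=near&(z>.134);disk=near&(z>.108)&(z<.134)
        if bar.sum()<8: print(c,'none');continue
        q=P[bar];zt=np.percentile(q[:,2],80)
        q=q[q[:,2]>zt-.006]
        print(c,'bar n',len(q),'ztop',zt.round(4),ang(q[:,:2]),'disk z',np.median(z[disk]).round(4),'disk c',((P[disk].min(0)+P[disk].max(0))/2).round(4))
E
python3 - <<'E'
from h import *
from cell import env
for n,px in(("top",[(167,203),(322,199)]),("scene",[(187,135),(310,235)])):
    f=np.load(n+"0.npz");i=env.camera_info(n);P=cloud(f['d'],i['camera_matrix'],pose(i['origin'],i['orientation']))
    cs=[P[v,u] for u,v in px];print(n,np.round(cs,3));lids(P,f['r'],f['d']>0,cs)
r=np.load("scene0.npz")['r'][:,:,::-1]
a=[cv2.resize(r[v-50:v+50,u-45:u+45],None,fx=4.4,fy=4.4,interpolation=cv2.INTER_CUBIC) for u,v in((187,150),(308,250))]
cv2.imwrite("pics/crop.png",np.hstack(a))
E
```

```text
top [[ 0.499  0.367  0.14 ]
 [ 0.517 -0.07   0.144]]
[0.49890854 0.36656991 0.139669  ] bar n 99 ztop 0.1536 (array([0.50229951, 0.377786  ]), np.float64(37.61139431227522), array([0.01366976, 0.05559389])) disk z 0.1286 disk c [0.5024 0.3781 0.1223]
[ 0.51650294 -0.06996811  0.14383833] bar n 95 ztop 0.1446 (array([ 0.51865659, -0.07487861]), np.float64(135.58658003599837), array([0.01367179, 0.0546176 ])) disk z 0.1199 disk c [ 0.5184 -0.0753  0.122 ]
scene [[ 0.502  0.37   0.135]
 [ 0.515 -0.078  0.141]]
[0.5024656  0.37017825 0.13503959] bar n 79 ztop 0.152 (array([0.50273709, 0.37568418]), np.float64(35.32235812491922), array([0.0136168 , 0.05627533])) disk z 0.1276 disk c [0.5032 0.3778 0.121 ]
[ 0.51502602 -0.07802201  0.1413382 ] bar n 164 ztop 0.143 (array([ 0.51825016, -0.07608593]), np.float64(136.85694820852171), array([0.01335844, 0.05548466])) disk z 0.1188 disk c [ 0.519  -0.0751  0.121 ]
```

View pics/crop.png

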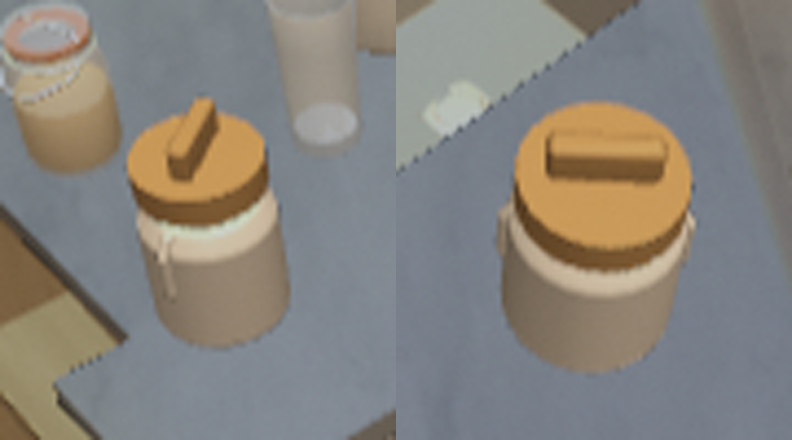

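The left canister is the loose one: its bar top is at 0.1535 and there is a gap under its edge. It sits at (0.5025, 0.378) with the bar at about 37°. The near rib is around scene px (179,160).

```bash
cat >> h.py <<'E'
def step(p,y,tp,ty):
    "from commanded p,yaw to target: print shift & turn in units, limited to a call; returns the new pose"
    T=R.from_euler('xyz',[180,0,y],degrees=True)
    s=T.inv().apply(np.subtract(tp,p))*10;m=max(1,np.abs(s).max()/.98);s=np.round(s/m,3)
    t=round(float(np.clip((y-ty)/180,-.235,.235)),3)
    print(s.tolist(),[0,0,t]);return np.asarray(p)+T.apply(s)/10,y-t*180
E
python3 - <<'E'
from h import *
from cell import env
p,y=[.291,.581,.237],153.37
for _ in range(3): p,y=step(p,y,[.5025,.3778,.24],37);print(p.round(4),y)
f=np.load("scene0.npz");i=env.camera_info("scene");P=cloud(f['d'],i['camera_matrix'],pose(i['origin'],i['orientation']))
c=np.array([.503,.378])
for v in range(150,172,2):
    q=P[v,172:190];print(v,[(round(float(np.hypot(*(a[:2]-c))*1e3)),round(float(np.degrees(np.arctan2(*(a[:2]-c)[::-1]))%360)),round(float(a[2]*1e3))) for a in q[::2]])
E
```

```text
[-0.98, -0.304, -0.01] [0, 0, 0.235]
[0.365  0.5099 0.238 ] 111.07000000000001
[-0.98, 0.459, -0.011] [0, 0, 0.235]
[0.443  0.435  0.2391] 68.77000000000001
[-0.317, 0.761, -0.009] [0, 0, 0.177]
[0.5025 0.3778 0.24  ] 36.91000000000001
150 [(119, 90, -4), (40, 160, 88), (36, 174, 94), (42, 202, 109), (38, 207, 107), (41, 219, 111), (39, 226, 110), (40, 234, 111), (40, 241, 111)]
152 [(108, 93, -1), (41, 163, 84), (39, 180, 91), (35, 188, 92), (33, 197, 94), (30, 204, 93), (29, 216, 94), (26, 225, 92), (29, 238, 94)]
154 [(101, 96, -1), (44, 173, 83), (40, 179, 84), (37, 189, 87), (38, 203, 92), (35, 210, 91), (35, 220, 93), (35, 229, 93), (36, 238, 93)]
156 [(94, 99, -2), (44, 167, 72), (43, 184, 81), (43, 196, 86), (41, 204, 87), (39, 212, 87), (39, 221, 89), (39, 228, 89), (41, 237, 91)]
158 [(87, 103, -1), (82, 101, -1), (44, 183, 74), (45, 198, 82), (43, 205, 82), (44, 214, 85), (44, 222, 86), (41, 228, 84), (40, 235, 82)]
160 [(79, 108, 0), (74, 106, 0), (43, 178, 63), (49, 200, 78), (44, 203, 74), (43, 211, 76), (43, 219, 77), (41, 227, 76), (44, 235, 79)]
162 [(75, 112, -2), (71, 109, -3), (44, 175, 54), (45, 192, 63), (48, 206, 72), (43, 210, 68), (44, 219, 71), (42, 225, 70), (43, 233, 70)]
164 [(70, 119, -1), (64, 117, -1), (44, 170, 44), (45, 189, 54), (46, 202, 61), (42, 207, 59), (44, 217, 63), (44, 225, 64), (44, 232, 64)]
166 [(66, 125, -2), (58, 126, 2), (45, 160, 29), (44, 186, 45), (48, 202, 55), (44, 207, 53), (41, 213, 52), (45, 223, 57), (41, 229, 53)]
168 [(64, 131, -2), (57, 131, -2), (51, 132, 0), (44, 181, 34), (45, 196, 43), (43, 203, 43), (44, 213, 47), (42, 220, 46), (46, 229, 50)]
170 [(61, 141, -1), (54, 144, 2), (50, 139, -2), (44, 175, 23), (43, 191, 31), (44, 202, 36), (45, 212, 40), (45, 220, 41), (43, 227, 39)]
```

Request:
jog_arm(
  motion=[
    [[-0.98,-0.304,-0.01,0,0,0.235,0],[-0.98,-0.304,-0.01,0,0,0.235,0],[-0.98,-0.304,-0.01,0,0,0.235,0],[-0.98,-0.304,-0.01,0,0,0.235,0],[-0.98,-0.304,-0.01,0,0,0.235,0]],
  ],
)

```text
time_s: 0.6
tool_pos: [0.3657, 0.5092, 0.2371]
tool_rot: [-180.0, 0.0, 110.7]
force: [-0.2, 0.9, -0.8]
grip_width: 0.0868
grasp_force: 0.0
```

Request:
jog_arm(
  motion=[
    [[-0.98,0.459,-0.011,0,0,0.235,0],[-0.98,0.459,-0.011,0,0,0.235,0],[-0.98,0.459,-0.011,0,0,0.235,0],[-0.98,0.459,-0.011,0,0,0.235,0],[-0.98,0.459,-0.011,0,0,0.235,0]],
  ],
)

```text
time_s: 1.1
tool_pos: [0.4439, 0.4341, 0.2382]
tool_rot: [-180.0, 0.0, 68.3]
force: [-0.3, 0.1, 1.0]
grip_width: 0.0871
grasp_force: 0.0
```

Request:
jog_arm(
  motion=[
    [[-0.317,0.761,-0.009,0,0,0.177,0],[-0.317,0.761,-0.009,0,0,0.177,0],[-0.317,0.761,-0.009,0,0,0.177,0],[-0.317,0.761,-0.009,0,0,0.177,0],[-0.317,0.761,-0.009,0,0,0.177,0]],
  ],
)

```text
time_s: 1.6
tool_pos: [0.5028, 0.3775, 0.239]
tool_rot: [180.0, 0.1, 36.9]
force: [0.9, 1.2, 0.5]
grip_width: 0.0868
grasp_force: 0.0
```

```bash
python3 - <<'E'
from h import *
from cell import env
o=env.get_obs();print(o['time_s'],o['tool_pos'],o['tool_rot'],o['qpos'],o['force'])
r,d=env.read_camera("wrist");i=env.camera_info("wrist");cv2.imwrite("pics/w1.png",r[:,:,::-1])
P=cloud(d,i['camera_matrix'],pose(o['tool_pos'],o['tool_rot'])@i['mount'])
lids(P,r,(d>0)&(P[...,2]<.175),[np.array([.5025,.378])])
E
```

```text
1.6 [0.5027988  0.37753209 0.23899181] [1.79991896e+02 5.74903214e-02 3.68676879e+01] [-54.19926323  15.9575038   18.31815695  86.83913433  -5.0578979
  78.076652   -88.6220886 ] [0.94627449 1.24832375 0.46021713]
[0.5025 0.378 ] bar n 861 ztop 0.1528 (array([0.50423434, 0.37987228]), np.float64(37.14310745135171), array([0.01364698, 0.05453508])) disk z 0.1286 disk c [0.5029 0.379  0.1205]
```

View pics/w1.png

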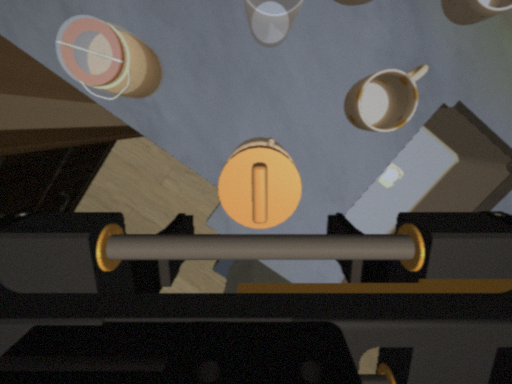

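The wrist view shows the bar at px (260,193), upright and in line with the tool, with the far rib near (270,143). Descending now.

Request:
jog_arm(
  motion=[
    [[0.008,0,0.4,0,0,0,0.4],[0.008,0,0.7,0,0,0,0.4],[0.008,0,0.85,0,0,0,0.4],[0.008,0,0.93,0,0,0,0.4],[0.008,0,0.93,0,0,0,0.4]],
  ],
)

```text
time_s: 2.15
tool_pos: [0.5033, 0.3784, 0.1461]
tool_rot: [180.0, 0.1, 37.0]
force: [0.5, -0.1, 0.4]
grip_width: 0.0565
grasp_force: 0.0
```

Request:
jog_arm(
  motion=[
    [[0,0,0,0,0,0,1],[0,0,0,0,0,0,1],[0,0,0,0,0,0,1],[0,0,0,0,0,0,1],[0,0,0,0,0,0,1]],
  ],
  grip_force=25,
)

```text
time_s: 2.65
tool_pos: [0.5037, 0.3785, 0.147]
tool_rot: [-180.0, -0.0, 36.9]
force: [0.5, -0.4, -0.2]
grip_width: 0.02
grasp_force: 0.0
```

Request:
jog_arm(
  motion=[
    [[0,0,0,0,0,0,1],[0,0,0,0,0,0,1],[0,0,0,0,0,0,1]],
  ],
)

```text
time_s: 2.95
tool_pos: [0.5036, 0.3784, 0.1468]
tool_rot: [-180.0, -0.0, 36.9]
force: [-1.0, 0.1, 0.6]
grip_width: 0.0137
grasp_force: 25.0
```

Request:
jog_arm(
  motion=[
    [[0,0,0,0,0,-0.03,1],[0,0,0,0,0,-0.06,1],[0,0,0,0,0,-0.09,1],[0,0,0,0,0,-0.12,1],[0,0,0,0,0,-0.15,1]],
  ],
)

```text
time_s: 3.45
tool_pos: [0.5035, 0.3783, 0.1464]
tool_rot: [180.0, 0.0, 64.1]
force: [-0.0, -0.1, -0.9]
grip_width: 0.0139
grasp_force: 25.0
```

Request:
jog_arm(
  motion=[
    [[0,0,0,0,0,-0.03,1],[0,0,0,0,0,-0.06,1],[0,0,0,0,0,-0.09,1],[0,0,0,0,0,-0.1,1],[0,0,0,0,0,-0.1,1]],
  ],
)

```text
time_s: 3.95
tool_pos: [0.5034, 0.3782, 0.1462]
tool_rot: [-180.0, 0.0, 81.9]
force: [-0.0, -0.1, -0.9]
grip_width: 0.014
grasp_force: 25.0
```

Request:
jog_arm(
  motion=[
    [[0,0,0.02,0,0,0,1],[0,0,0.04,0,0,0,1],[0,0,0.06,0,0,0,1],[0,0,0.06,0,0,0,1]],
  ],
)

```text
time_s: 4.35
tool_pos: [0.5033, 0.3782, 0.14]
tool_rot: [-180.0, 0.0, 81.9]
force: [0.9, -0.5, -0.9]
grip_width: 0.0137
grasp_force: 25.0
```

Request:
jog_arm(
  motion=[
    [[0,0,0.015,0,0,0,1],[0,0,0.028,0,0,0,1],[0,0,0.034,0,0,0,1],[0,0,0.034,0,0,0,1]],
  ],
)

```text
time_s: 4.75
tool_pos: [0.5035, 0.3784, 0.1373]
tool_rot: [180.0, -0.0, 81.9]
force: [0.0, -0.1, -0.3]
grip_width: 0.0137
grasp_force: 25.0
```

Request:
jog_arm(
  motion=[
    [[0,0,0.005,0,0,0,1],[0,0,0.01,0,0,0,1],[0,0,0.01,0,0,0,1]],
  ],
)

```text
time_s: 5.05
tool_pos: [0.5036, 0.3784, 0.1373]
tool_rot: [180.0, -0.0, 81.9]
force: [-2.2, -2.2, 6.4]
grip_width: 0.0137
grasp_force: 25.0
```

It has bottomed out with 6.4 N and is 9 mm lower. I'll ease off slightly and turn clockwise.

Request:
jog_arm(
  motion=[
    [[0,0,-0.006,0,0,0,1],[0,0,-0.006,0,0,0.04,1],[0,0,-0.006,0,0,0.08,1],[0,0,-0.006,0,0,0.12,1],[0,0,-0.006,0,0,0.16,1]],
  ],
)

```text
time_s: 5.55
tool_pos: [0.5043, 0.3784, 0.1373]
tool_rot: [180.0, -0.1, 52.8]
force: [-0.4, -0.7, 2.5]
grip_width: 0.0137
grasp_force: 25.0
```

Request:
jog_arm(
  motion=[
    [[0,0,0,0,0,0.03,1],[0,0,0,0,0,0.06,1],[0,0,0,0,0,0.09,1],[0,0,0,0,0,0.12,1],[0,0,0,0,0,0.12,1]],
  ],
)

```text
time_s: 6.05
tool_pos: [0.5042, 0.3785, 0.1373]
tool_rot: [180.0, -0.1, 31.5]
force: [-0.6, -0.2, 2.5]
grip_width: 0.0139
grasp_force: 25.0
```

```bash
python3 - <<'E'
from cell import env
o=env.get_obs();print(o['tool_rot'],o['force'],o['wrist_torque'],o['qpos'])
E
```

```text
[ 1.79988314e+02 -9.17286558e-02  3.14810803e+01] [-0.56072718 -0.20659418  2.5115075 ] [-0.20909003  0.09800779  0.05061709] [-54.46789247  20.00007366  18.69019331  93.85782429  -6.80747993
  67.17364172 -92.71037315]
```

Next, small steps to the stop.

Request:
jog_arm(
  motion=[
    [[0,0,0,0,0,0.015,1],[0,0,0,0,0,0.03,1],[0,0,0,0,0,0.045,1],[0,0,0,0,0,0.052,1],[0,0,0,0,0,0.052,1]],
  ],
)

```text
time_s: 6.55
tool_pos: [0.504, 0.3786, 0.1373]
tool_rot: [-180.0, -0.1, 22.2]
force: [0.6, 0.1, 4.9]
grip_width: 0.0137
grasp_force: 25.0
```

```bash
python3 - <<'E'
from cell import env
o=env.get_obs();print(o['tool_rot'],o['force'],o['wrist_torque'])
E
```

```text
[-1.79984963e+02 -7.67123127e-02  2.22395844e+01] [0.56482967 0.08869537 4.88762787] [-0.20685975  0.16716371  0.00501041]
```

Request:
jog_arm(
  motion=[
    [[0,0,0,0,0,0.01,1],[0,0,0,0,0,0.02,1],[0,0,0,0,0,0.03,1],[0,0,0,0,0,0.03,1]],
  ],
)

```text
time_s: 6.95
tool_pos: [0.5036, 0.3788, 0.1373]
tool_rot: [-180.0, -0.1, 16.8]
force: [-0.2, -0.8, 5.2]
grip_width: 0.0144
grasp_force: 26.2
```

```bash
python3 - <<'E'
from cell import env
o=env.get_obs();print(o['tool_rot'],o['force'],o['wrist_torque'])
E
```

```text
[-1.79989364e+02 -5.55670426e-02  1.68121977e+01] [-0.17029954 -0.84036824  5.17665316] [-0.14204219  0.18260457  0.62824315]
```

The moment rose to 0.63 N m and the grip width widened, so the lid is at the stop. Releasing and rising.

Request:
jog_arm(
  motion=[
    [[0,0,0,0,0,-0.012,1],[0,0,0,0,0,-0.012,0.5],[0,0,0,0,0,-0.012,0.5],[0,0,0,0,0,-0.012,0.5],[0,0,0,0,0,-0.012,0.5]],
  ],
)

```text
time_s: 7.45
tool_pos: [0.5032, 0.3781, 0.1362]
tool_rot: [180.0, 0.0, 18.9]
force: [-0.1, -0.7, 1.1]
grip_width: 0.0375
grasp_force: 0.0
```

Request:
jog_arm(
  motion=[
    [[0,0,-0.05,0,0,0,0.5],[0,0,-0.3,0,0,0,0.5],[0,0,-0.7,0,0,0,0.5],[0,0,-1,0,0,0,0.5],[0,0,-1,0,0,0,0.5]],
  ],
)

```text
time_s: 7.95
tool_pos: [0.5059, 0.3798, 0.2428]
tool_rot: [-179.8, -0.5, 18.9]
force: [0.3, 0.6, 0.7]
grip_width: 0.0436
grasp_force: 0.0
```

```bash
python3 - <<'E'
from h import *
from cell import env
o=env.get_obs();print(o['time_s'],o['tool_pos'],o['tool_rot'])
r,d=env.read_camera("wrist");i=env.camera_info("wrist");cv2.imwrite("pics/w2.png",r[:,:,::-1])
P=cloud(d,i['camera_matrix'],pose(o['tool_pos'],o['tool_rot'])@i['mount'])
z=P[...,2];lids(P,r,(d>0)&(z<.16),[np.array([.5025,.378])])
r,d=env.read_camera("scene");c=cv2.resize(r[100:200,130:245,::-1],None,fx=5,fy=5,interpolation=cv2.INTER_CUBIC);cv2.imwrite("pics/s2.png",c)
E
```

```text
7.95 [0.50591856 0.37982636 0.24276568] [-179.78207867   -0.51516247   18.88781041]
[0.5025 0.378 ] bar n 764 ztop 0.1434 (array([0.50470004, 0.37955705]), np.float64(21.749602250246767), array([0.0136984 , 0.05440319])) disk z 0.1191 disk c [0.503  0.3791 0.1209]
```

View pics/w2.png

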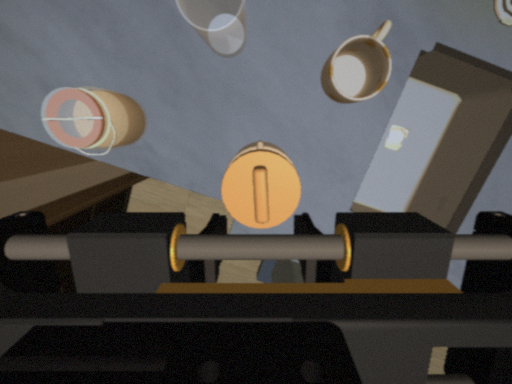

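View pics/s2.png

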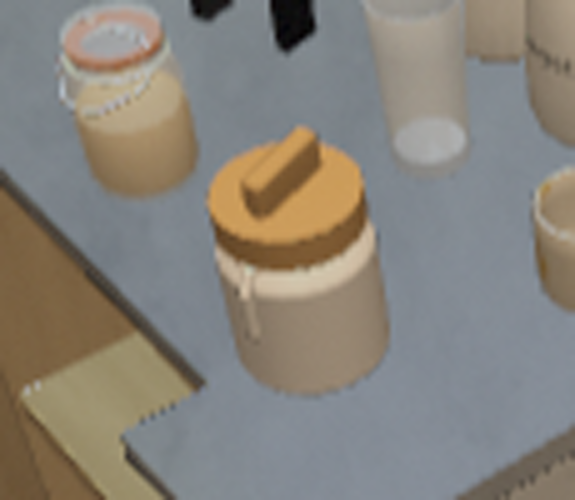

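The lid is down (bar top 0.1434) at 21.7°, and the rib in the wrist view at px (260,145) lines up with the bar at (261,195). The ribs measure about 22°, so the lid is closed, and the gripper is clear.

```bash
python3 -c "
from cell import env
print(env.sign_off())"
```

```text
the job is handed in; nothing more can be done
None
```

The loose lid was turned back until it dropped 9 mm into place, then turned clockwise to its stop with the bar in line with the ribs (21.7° against about 22°); the gripper let go, the other canister was never approached, and the job was handed in at about 8 s with no verdict returned.

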